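Try the one-way gate of a pinball ramp

ROBOT

A 6-joint arm with a two-finger parallel gripper is mounted at the origin on the work surface. World frame = base frame: x ahead of the robot, y to its left, z up, the work surface at z = 0. Lengths are in m, angles in degrees, forces in N, time in s.
With the tool pointing down it reaches from about 0.375 to 0.9 m from the base axis. Payload 3.1 kg.
Tool frame: the origin (TCP) lies where the fingers leave the gripper's body, on its centre line; the fingertips stand 70 mm ahead of it and the grasp point (between the pads) lies 51 mm ahead of it; z points along the fingers, y is the line along which they close (so a half turn about z gives the same grasp; the last joint's range is limited). The gripper opens to 87 mm and grips with 3 to 60 N. Pads are 19 mm wide; open, the fingers measure 117 mm over their backs; the gripper's body (75 mm by 190 mm) begins 51 mm behind the grasp point.
Start: joints at [-76.461, 30.224, 82.088, -0, 67.689, -10.227], TCP at [0.252, -0.572, 0.292] pointing down, gripper open.
Joint ranges: [-176.69, 176.69], [-43.24, 126.21], [12.49, 139.97], [-82, 262], [0, 151.66], [-163.58, 163.58]. Speed limits (degrees/s): [159.86, 159.86, 180, 180, 180, 180].

INTERFACE

Orientations are given as a 3x3 rotation matrix whose columns are the frame's x, y, z axes.
In Python, from rig import readout, capture, calibration, bot, look_for gives the robot as it stands. The module is installed in compiled form; this text tells all that it offers.
- The arm moves only by the shell command python3 -m pendant 'ROWS'. ROWS is JSON, a list of rows, each a list of 7 numbers: the shift along the tool's x, y, z normalised to -1 to 1, where 1 is 200 mm, then the turn, a rotation vector about the tool's x, y, z normalised to -1 to 1, where 1 is 180 degrees, then the closure, from -1 (fully open) to 1 (shut). In form: [[dx, dy, dz, ax, ay, az, grip], ...]. A call has 1 to 8 rows; each row is the pose to reach, as a shift and turn from the pose commanded when the call began, along the tool's axes at that moment, turning the shorter way round; what a row does not reach only later rows make up. A row lasts 1/10 s, in which the tool goes at most 50 mm and 8.59 degrees, less where a joint would pass 70% of its speed; a pose out of reach is approached as far as the arm can. A call with a number of a shift or a turn outside -1 to 1 is refused whole. A call with a gripper value outside its range is refused whole. The fingers move at their own pace and stop on an object; the grip force is fixed at half the most. Time passes only in rows, so rows that repeat a pose let the fingers close. It gives the time, the measured TCP pose, the force, the opening and the grip force at its end, in the units of the state.
- readout.read_state(): the state, without advancing time (a new reading comes with each control period).
- capture(name): name is "scene" or "top" or "wrist"; returns (picture, depth): 480x640x3 uint8, red, green, blue; 480x640 float32, m along the optical axis (not along the pixel's ray), 0 where there is no reading.
- calibration(name): a dict with "mtx" (3x3 intrinsics, pixels), "k1" (the pictures are not rectified: a ray, as slopes to the right and down, at radius r is drawn at 1 + k1 r^2 times it, then the intrinsics apply), "T" (4x4, takes a point from camera to world coordinates); the wrist camera has in their place "mount" (4x4, takes a point from camera to tool coordinates, whose origin is the TCP and whose axes are the flange's). Camera axes: x right, y down, z forward; pixel columns grow to the right and rows downward; lengths in m; the calibration is good to about 2 mm. A picture is of the moment at which its call begins: read the wrist's pose just before it. calibration takes no time and is no camera call.
- bot.hand_in(): hands the job in; it is judged then, once.
Trained networks look in the newest picture that a camera, given by its name, has taken for a name from the list of things; names that differ only in an ending like _2 or _b are one class to them, and where a whole thing is asked for, a point or a joint stands for the part that bears it (a point fixed in the world has none). Each returns a list of dicts, best first, with "conf" (0 to 1); they miss things now and then, are a little off and sometimes report something else, mostly with a low value. They report only what shows in the picture. A call takes as long as a camera call.
- look_for(thing, camera): "extent" ([left, top, right, bottom] in pixels, round what is visible of it).
The state is a dict: "time_s": time; "joint_positions": joint angles; "qvel": joint speeds; "tau": joint torques, N m; "position": TCP position; "tcp_rot": TCP orientation; "force": force on the tool from outside, world axes, zero at the start; "moment": the same for the moment, N m; "opening": opening from 0.0 (shut) to 1.0 (fully open); "grasp_force": force on a finger pad.
Only numpy, scipy, OpenCV 4.12 (cv2) and the standard library are available. Lean on these libraries where they do the work, as an engineer would, in place of code of your own. Each camera call takes 0.05 s, during which the arm holds its last target. There are 200 camera calls.

TASK

The one-way gate on the pinball ramp has just been refitted and wants trying out. With the fingertips, gently push the steel ball from the foot of the ramp's blue gutter up through the red sprung gate, far enough that the gate swings shut behind it, then take the hand away so that the ball rolls back and rests against the closed gate. Do not pinch or lift the ball, and leave everything else on the bench where it lies.

Things in the scene. Friction and masses are not known exactly. Their poses are not given: they have to be found in the camera images.
- ball: polished steel pinball, 27 mm in diameter, 80 g, rolls freely; it lies at the foot of the blue gutter against a low steel lip. The origin is its centre (its axes turn as it rolls).
- lane: straight blue plastic gutter, 284 mm long, fixed, climbing at 8 degrees (0.14 rad). Origin: bottom of its V at the foot, about 30 mm above the bench. x: uphill along it, y: across (left looking uphill), z: square to its floor. The V rises 15 degrees to each side; side walls, inner faces 23 mm and outer 26 mm from the middle, end 9 mm above the V's bottom. Open from above all along.
- lane_foot (a point): point on the gutter's middle line at the foot, at the lane's origin: inner face of the steel lip that the ball starts against. The lip is 4 mm thick and 9 mm high above the V's bottom. A ball resting on it has its centre 12.5 mm uphill of this point and, as anywhere in the gutter, 14 mm above the V's bottom, so it stands well proud of the walls.
- lane_gate (a point): point fixed on the gutter's middle line, 14 mm above the V's bottom (height of the ball's centre), on the gate line: 160 mm uphill of the foot, where the middle of the closed gate's 4 mm thick blade stands. A ball resting against the uphill side of the closed gate has its centre 15.5 mm further uphill. A rubber-faced end stop stands 116 mm uphill of the gate line.
- gate_tip (a point): free end of the red gate blade: 40 mm long, 4 mm thick, between 11 and 22 mm above the V's bottom, on an upright pin 28 mm left of the gutter's middle (pin top 25 mm above the V's bottom); closed, it reaches to 12 mm right of the middle. It can sweep shut behind a ball whose centre is 46 mm or more uphill of the gate line. Nothing stands over the gutter.
- gate (a joint): angle of the gate (rad): 0 closed across the gutter, grows as it swings uphill, up to 1.45 where it lies along the left side. It opens uphill only; a light spring (0.005 N m closed, 0.016 N m fully open; under 1 N at the ball) shuts it as soon as nothing holds it open.
- ramp: plywood board carrying the gutter, 360 x 180 mm, 12 mm thick, fixed to the bench. Origin: centre of its underside; x along the gutter, uphill; the gutter runs along its middle. A copper solenoid, 45 mm high, is fixed on it 64 mm left of the gutter's middle, near the gate.
- coil: spare solenoid coil standing loose on the ramp's board, copper and yellow with white ends, 38 mm in diameter, 42 mm tall. Origin: centre of its foot.
- post: spare red plastic post with a black rubber ring standing loose on the ramp's board, 20 mm in diameter, 30 mm tall. Origin: centre of its foot.
- gamepad: grey game controller lying on the green service mat, about 110 x 170 mm, 47 mm high. Origin: under its middle.
- dish: steel dish with screws on the green mat, 80 mm wide, 22 mm high. Origin: centre of its foot.
- driver: screwdriver with orange handle lying on the green mat, 170 mm long. Origin: under its middle.
- cup: blue drink cup with black lid at the right, 86 mm wide, 123 mm tall. Origin: centre of its foot.
- tape: roll of beige tape lying flat at the left, 96 mm wide, 24 mm high. Origin: centre of its underside.

How it is judged:
By the outcome, as a careful person would: the job done as asked, in the order asked, and still so for the second after the job is handed in, with the robot touching nothing.
It also fails if it takes over 38 s, if anything falls off the work surface, if the arm or the gripper's body presses on something with over 40 N, if the wrist force passes 120 N, or if a joint passes its speed limit or range.

## Working session

There is one attempt and no reset: what is moved stays moved. The work goes in short steps, Python scripts to look and compute and a shell command to move; the robot and the scene stay as the last step left them, time stands still between calls to the robot, and variables do not carry over. Pictures are saved under pics/ and viewed, at most 10 in all, crops included, and the job is handed in when it is done.

```bash
mkdir -p pics; cat > h.py <<'E'
import numpy as np, cv2
from rig import readout, capture, calibration, bot, look_for
def ray(c,u,v):
    m=c["mtx"];d=np.array([(u-m[0][2])/m[0][0],(v-m[1][2])/m[1][1]]);s=d.copy()
    for _ in range(20): s=d/(1+c["k1"]*(s@s))
    return np.array([s[0],s[1],1])
def world(c,T,u,v,z): return (T@np.append(ray(c,u,v)*z,1))[:3]
def onz(c,T,u,v,h):
    d=T[:3,:3]@ray(c,u,v);o=T[:3,3];return o+d*(h-o[2])/d[2]
E
python3 - <<'E'
from h import *
s=readout.read_state();print(s["position"],s["tcp_rot"],s["time_s"])
for n in ("scene","top"):
    p,d=capture(n);cv2.imwrite(f"pics/{n}1.png",p[:,:,::-1]);np.save(f"{n}.npy",d)
    c=calibration(n);T=np.array(c["T"]);print(n,T[:3,3],T[:3,2])
    for t in ("ball","lane","gate_tip","ramp","coil","post"):
        for r in look_for(t,n)[:2]:
            e=r["extent"];u,v=(e[0]+e[2])/2,(e[1]+e[3])/2
            z=d[int(v),int(u)];print(t,round(r["conf"],2),np.round(e),np.round(world(c,T,u,v,z),3))
E
```

```text
[ 0.25175966 -0.57139202  0.29126092] [[ 9.15201414e-01  4.02996374e-01 -5.42115694e-04]
 [ 4.02996565e-01 -9.15198943e-01  2.15955327e-03]
 [ 3.74148426e-04 -2.19489696e-03 -9.99997521e-01]] 0.0
scene [ 1.02563251 -0.50236542  0.89296643] [-0.45637578  0.47902231 -0.74983917]
ball 0.67 [251. 278. 261. 290.] [ 0.502 -0.172  0.053]
ball 0.3 [371. 208. 434. 256.] [0.639 0.161 0.047]
lane 0.85 [240. 276. 334. 386.] [ 0.633 -0.207  0.054]
lane 0.43 [320. 220. 375. 256.] [0.543 0.077 0.022]
gate_tip 0.71 [277. 377. 286. 394.] [ 0.701 -0.29   0.042]
gate_tip 0.49 [282. 315. 304. 329.] [ 0.636 -0.192  0.074]
ramp 0.61 [210. 258. 371. 427.] [ 0.657 -0.222  0.057]
ramp 0.32 [ 87. 297. 140. 358.] [ 0.426 -0.446  0.125]
coil 0.93 [277. 270. 294. 292.] [ 0.543 -0.124  0.052]
post 0.68 [374. 119. 410. 145.] [ 0.348  0.507 -0.004]
post 0.55 [275. 377. 287. 391.] [ 0.697 -0.288  0.039]
top [0.36969702 0.02540691 1.73934018] [ 0.1059332   0.01000011 -0.99432296]
ball 0.55 [402. 263. 410. 273.] [ 0.491 -0.169  0.055]
lane 0.85 [394. 173. 439. 278.] [ 0.611 -0.203  0.042]
lane 0.44 [487. 285. 528. 317.] [ 0.394 -0.434  0.123]
ramp 0.57 [367. 161. 458. 295.] [ 0.601 -0.189  0.059]
coil 0.63 [379. 250. 397. 263.] [ 0.523 -0.119  0.054]
post 0.69 [392. 173. 439. 277.] [ 0.613 -0.199  0.046]
post 0.49 [440. 196. 448. 202.] [ 0.687 -0.282  0.038]
```

```bash
python3 -c "
import cv2
a=cv2.imread('pics/scene1.png')[240:440,190:400];cv2.imwrite('pics/sc.png',cv2.resize(a,None,fx=2.9,fy=2.9,interpolation=2))
a=cv2.imread('pics/top1.png')[150:305,350:550];cv2.imwrite('pics/tc.png',cv2.resize(a,None,fx=3.8,fy=3.8,interpolation=2))"
```

```text
(no output)
```

View pics/sc.png

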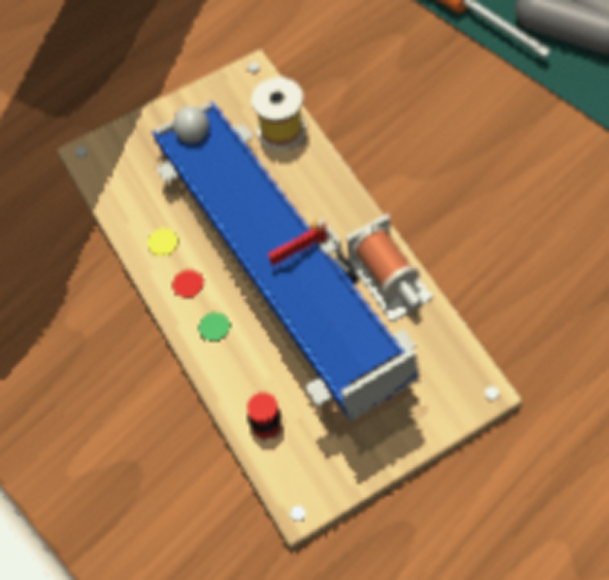

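View pics/tc.png

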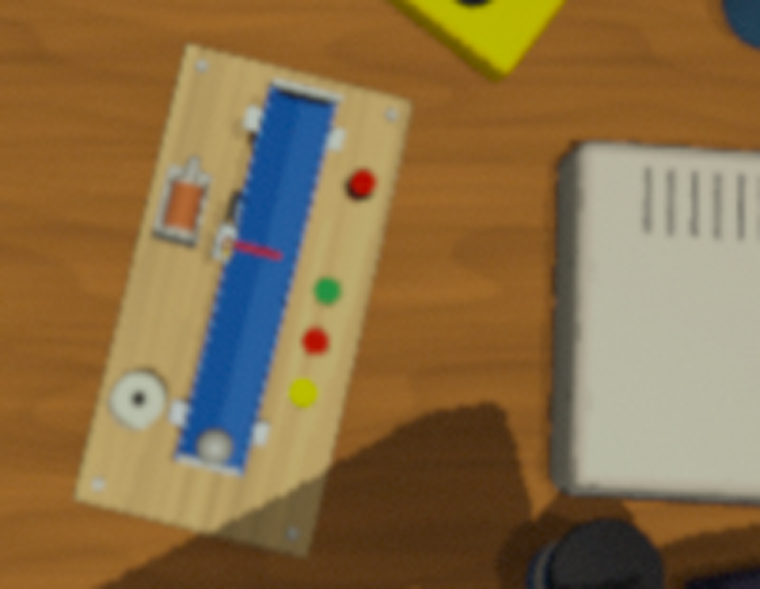

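The pictures show the ball at the near (robot) end of the blue gutter, at top pixel (406,268) and scene pixel (256,284). The gate is closed, at about top (417,216), and the uphill direction points away from the robot. Next I'll fit the lane.

```bash
cat > lane.py <<'E'
from h import *
def fit(p,d,c,T,box):
    x0,y0,x1,y1=[int(b) for b in box];h=cv2.cvtColor(p,cv2.COLOR_RGB2HSV)
    m=(abs(h[...,0].astype(int)-110)<12)&(h[...,1]>150)&(h[...,2]>50)&(d>0);k=np.zeros_like(m);k[y0:y1,x0:x1]=1;m&=k
    m=cv2.erode(m.astype(np.uint8),np.ones((2,2)))>0
    P=np.array([world(c,T,u,v,d[v,u]) for v,u in zip(*np.nonzero(m))])
    med=np.median(P,0);P=P[np.linalg.norm(P-med,axis=1)<.17]
    rect=cv2.minAreaRect(P[:,:2].astype(np.float32));ctr=P.mean(0)
    a=np.linalg.svd(P-ctr,full_matrices=False)[2][0];a*=np.sign(a[0])
    s=(P-ctr)@a
    print(len(P),"ctr",ctr.round(4),"axis",a.round(4),"yaw",np.degrees(np.arctan2(a[1],a[0])).round(2),"pitch",np.degrees(np.arcsin(a[2])).round(2),"s",np.percentile(s,[0.5,99.5]).round(4),"rect",np.round(rect[0],4),np.round(rect[1],4),rect[2])
    return ctr,a
E
python3 - <<'E'
from lane import *
for n,b in (("top",(390,168,442,282)),("scene",(236,270,340,390))):
    p=cv2.imread(f"pics/{n}1.png")[:,:,::-1].copy();c=calibration(n);T=np.array(c["T"]);d=np.load(n+".npy");fit(p,d,c,T,b)
c=calibration("top");T=np.array(c["T"])
for u,v in ((190,45),(410,100),(305,555),(77,497)): print(onz(c,T,u/3.8+350,v/3.8+150,.012).round(4))
print("ball",onz(c,T,406,268,.046),onz(c,T,417.6,216,.08))
c=calibration("scene");T=np.array(c["T"]);print("ball",onz(c,T,256,284,.046))
E
```

```text
1290 ctr [ 0.6232 -0.2057  0.0531] axis [ 0.9596 -0.2456  0.1374] yaw -14.36 pitch 7.9 s [-0.1373  0.1259] rect [ 0.6177 -0.2035] [0.0448 0.269 ] 75.79265594482422
2245 ctr [ 0.6265 -0.2031  0.0542] axis [ 0.9581 -0.2481  0.1429] yaw -14.52 pitch 8.22 s [-0.1397  0.1125] rect [ 0.6133 -0.1987] [0.052  0.2644] 75.58611297607422
[ 0.8027 -0.1616  0.012 ]
[ 0.76   -0.3305  0.012 ]
[ 0.413 -0.242  0.012]
[ 0.4573 -0.0714  0.012 ]
ball [ 0.49080513 -0.16973339  0.046     ] [ 0.63219469 -0.20029159  0.08      ]
ball [ 0.49722242 -0.16943472  0.046     ]
```

```bash
python3 -m pendant '[[0.895,-0.723,0,0,0,0.212,1],[0.895,-0.723,0,0,0,0.212,1],[0.895,-0.723,0,0,0,0.212,1],[0.895,-0.723,0,0,0,0.212,1],[0.895,-0.723,0,0,0,0.212,1],[0.895,-0.723,0,0,0,0.212,1]]'
cat > goto.py <<'E'
from h import *
import sys
def to(x,y,z,yaw=None):
    s=readout.read_state();R=np.array(s["tcp_rot"]);D=np.array([x,y,z])-s["position"]
    print("shift",(R.T@D/.2).round(4),"dist",np.linalg.norm(D).round(3),"yaw",np.degrees(np.arctan2(R[1,0],R[0,0])).round(2),"z",R[:,2].round(4))
if __name__=="__main__": to(*map(float,sys.argv[1:4]))
E
python3 goto.py 0.45 -0.159 0.22
```

```text
time_s: 1.3
position: [0.3585, -0.3632, 0.2923]
tcp_rot: [[0.97, -0.245, -0.001], [-0.245, -0.97, 0.003], [-0.001, -0.003, -1.0]]
force: [-0.3, -1.0, 0.3]
opening: 0.54
grasp_force: 0.0
shift [ 0.1943 -1.1011  0.3642] dist 0.235 yaw -14.17 z [-5.0e-04  2.8e-03 -1.0e+00]
```

```bash
python3 -m pendant '[[0.19,-1.0,0.1,0,0,0.001,1],[0.19,-1.0,0.2,0,0,0.001,1],[0.19,-1.0,0.2,0,0,0.001,1],[0.19,-1.0,0.2,0,0,0.001,1],[0.19,-1.0,0.2,0,0,0.001,1],[0.19,-1.0,0.2,0,0,0.001,1]]'
python3 - <<'E'
from lane import *
s=readout.read_state();W=np.eye(4);W[:3,:3]=s["tcp_rot"];W[:3,3]=s["position"]
p,d=capture("wrist");cv2.imwrite("pics/w1.png",p[:,:,::-1]);np.save("w1.npy",d);c=calibration("wrist");T=W@np.array(c["mount"]);print(np.array(c["mount"]).round(3))
for t in ("ball","lane","gate_tip"):
    for r in look_for(t,"wrist")[:2]:
        e=r["extent"];u,v=(e[0]+e[2])/2,(e[1]+e[3])/2
        print(t,round(r["conf"],2),np.round(e),world(c,T,u,v,d[int(v),int(u)]).round(4),onz(c,T,u,v,.0456).round(4))
        if t=="lane": fit(p,d,c,T,e)
E
python3 goto.py 0.45 -0.159 0.22
```

```text
time_s: 1.9
position: [0.4445, -0.1827, 0.2521]
tcp_rot: [[0.969, -0.248, -0.0], [-0.248, -0.969, -0.0], [-0.0, 0.0, -1.0]]
force: [-0.1, -0.5, 0.7]
opening: 0.032
grasp_force: 0.0
[[ 0.001 -0.966 -0.257  0.07 ]
 [ 1.     0.001 -0.     0.   ]
 [ 0.    -0.257  0.966 -0.092]
 [ 0.     0.     0.     1.   ]]
ball 0.68 [280. 160. 312. 189.] [ 0.4928 -0.1713  0.0577] [ 0.4919 -0.1701  0.0456]
lane 0.59 [254.   0. 340. 192.] [ 0.5526 -0.1869  0.0405] [ 0.552  -0.1871  0.0456]
8829 ctr [ 0.5641 -0.1915  0.0443] axis [ 0.9724 -0.1911  0.1337] yaw -11.12 pitch 7.69 s [-0.0799  0.0564] rect [ 0.5518 -0.1862] [0.0482 0.1409] 75.73805236816406
shift [-0.0047 -0.1348  0.1633] dist 0.042 yaw -14.7 z [ 0.0012 -0.0014 -1.    ]
```

View pics/w1.png

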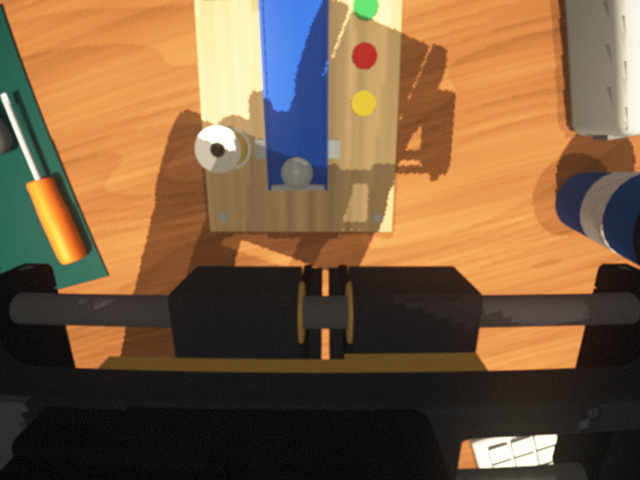

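The wrist view shows the ball at (297,174) and the gutter running straight up the image, in line with the tool. The fingers are at about column 325 and were still closing. I'll go to a hover behind the ball and check the fingers.

```bash
python3 -m pendant '[[0.05,-0.134,0.2,0,0,0,1],[0.05,-0.134,0.4,0,0,0,1],[0.05,-0.134,0.5,0,0,0,1],[0.05,-0.134,0.5,0,0,0,1],[0.05,-0.134,0.5,0,0,0,1]]'
python3 - <<'E'
from lane import *
s=readout.read_state();W=np.eye(4);W[:3,:3]=s["tcp_rot"];W[:3,3]=s["position"]
p,d=capture("wrist");cv2.imwrite("pics/w2.png",p[:,:,::-1]);c=calibration("wrist");M=np.array(c["mount"]);T=W@M;print(np.array(c["mtx"]).round(1).tolist(),c["k1"])
for r in look_for("ball","wrist")[:2]:
    e=r["extent"];u,v=(e[0]+e[2])/2,(e[1]+e[3])/2;print(round(r["conf"],2),np.round(e),onz(c,T,u,v,.0456).round(4))
for v in (275,290,310,330):
    print(v,[(u,*(1000*world(c,M,u,v,d[v,u])).round().astype(int)) for u in (200,260,290,305,312,320,328,335,350,400,440)])
E
python3 goto.py 0.461 -0.162 0.112
```

```text
time_s: 2.6
position: [0.4605, -0.1612, 0.1525]
tcp_rot: [[0.967, -0.253, 0.0], [-0.253, -0.967, -0.0], [0.0, 0.0, -1.0]]
force: [-0.2, 0.1, -0.2]
opening: 0.0
grasp_force: 0.0
[[351.2, 0.0, 325.0], [0.0, 351.2, 233.3], [0.0, 0.0, 1.0]] -0.062268082038594526
0.64 [302. 184. 350. 233.] [ 0.4917 -0.17    0.0456]
275 [(200, np.int64(38), np.int64(-31), np.int64(-11)), (260, np.int64(38), np.int64(-16), np.int64(-11)), (290, np.int64(38), np.int64(-9), np.int64(-11)), (305, np.int64(37), np.int64(-5), np.int64(-8)), (312, np.int64(12), np.int64(-6), np.int64(56)), (320, np.int64(10), np.int64(-2), np.int64(61)), (328, np.int64(10), np.int64(1), np.int64(59)), (335, np.int64(10), np.int64(5), np.int64(61)), (350, np.int64(38), np.int64(6), np.int64(-11)), (400, np.int64(38), np.int64(19), np.int64(-11)), (440, np.int64(38), np.int64(29), np.int64(-10))]
290 [(200, np.int64(38), np.int64(-28), np.int64(-20)), (260, np.int64(38), np.int64(-14), np.int64(-20)), (290, np.int64(38), np.int64(-8), np.int64(-20)), (305, np.int64(36), np.int64(-5), np.int64(-15)), (312, np.int64(10), np.int64(-5)
[... 801 characters left out ...]
.int64(-23)), (440, np.int64(35), np.int64(25), np.int64(-23))]
330 [(200, np.int64(30), np.int64(-28), np.int64(-23)), (260, np.int64(30), np.int64(-14), np.int64(-22)), (290, np.int64(31), np.int64(-8), np.int64(-24)), (305, np.int64(29), np.int64(-4), np.int64(-21)), (312, np.int64(5), np.int64(-5), np.int64(21)), (320, np.int64(5), np.int64(-2), np.int64(21)), (328, np.int64(4), np.int64(1), np.int64(22)), (335, np.int64(5), np.int64(4), np.int64(21)), (350, np.int64(30), np.int64(6), np.int64(-23)), (400, np.int64(31), np.int64(16), np.int64(-24)), (440, np.int64(30), np.int64(25), np.int64(-24))]
shift [-1.000e-04  4.000e-03  2.078e-01] dist 0.042 yaw -14.65 z [ 0.0027 -0.0018 -1.    ]
```

View pics/w2.png

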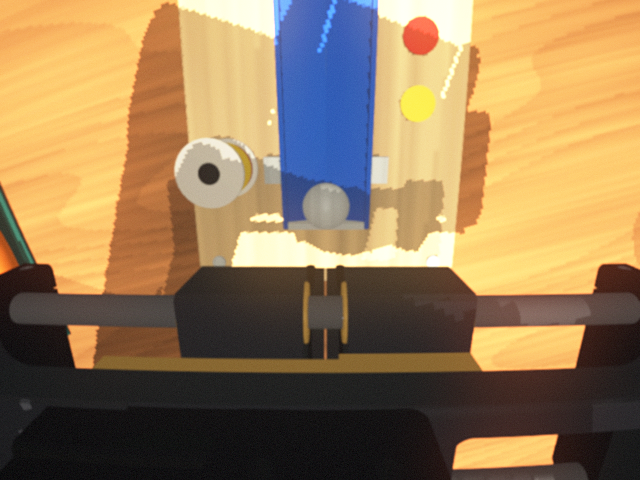

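The ball is at (326,208), centred in front of the shut fingers with a gap of about 9 mm, and the lane is aligned with the tool. I'll descend to just above lip height and start the push.

```bash
python3 -m pendant '[[0,0.002,0.1,0,0,0,1],[0,0.002,0.16,0,0,0,1],[0,0.002,0.2,0,0,0,1],[0,0.002,0.2,0,0,0,1],[0,0.002,0.2,0,0,0,1]]' && python3 -m pendant '[[0.015,0,0,0,0,0,1],[0.03,0,0,0,0,0,1],[0.045,0,0,0,0,0,1],[0.06,0,-0.001,0,0,0,1],[0.085,0,-0.002,0,0,0,1],[0.11,0,-0.004,0,0,0,1],[0.135,0,-0.006,0,0,0,1],[0.16,0,-0.009,0,0,0,1]]'
python3 - <<'E'
from h import *
s=readout.read_state();W=np.eye(4);W[:3,:3]=s["tcp_rot"];W[:3,3]=s["position"]
p,d=capture("wrist");cv2.imwrite("pics/w3.png",p[:,:,::-1]);c=calibration("wrist");T=W@np.array(c["mount"])
for r in look_for("ball","wrist")[:2]:
    e=r["extent"];u,v=(e[0]+e[2])/2,(e[1]+e[3])/2;print(round(r["conf"],2),np.round(e),onz(c,T,u,v,.048).round(4))
print(s["position"],s["force"])
E
```

```text
time_s: 3.2
position: [0.4604, -0.1602, 0.1125]
tcp_rot: [[0.968, -0.252, 0.0], [-0.252, -0.968, -0.0], [0.0, 0.0, -1.0]]
force: [0.2, 0.2, -0.5]
opening: 0.008
grasp_force: 0.0
time_s: 4.0
position: [0.4917, -0.1684, 0.114]
tcp_rot: [[0.968, -0.252, 0.0], [-0.252, -0.968, -0.0], [0.0, 0.0, -1.0]]
force: [-0.3, 0.4, 1.1]
opening: 0.009
grasp_force: 0.2
0.55 [298. 215. 357. 274.] [ 0.5137 -0.1754  0.048 ]
[ 0.49174049 -0.16836179  0.11404869] [-0.32130853  0.3642195   1.12902881]
```

View pics/w3.png

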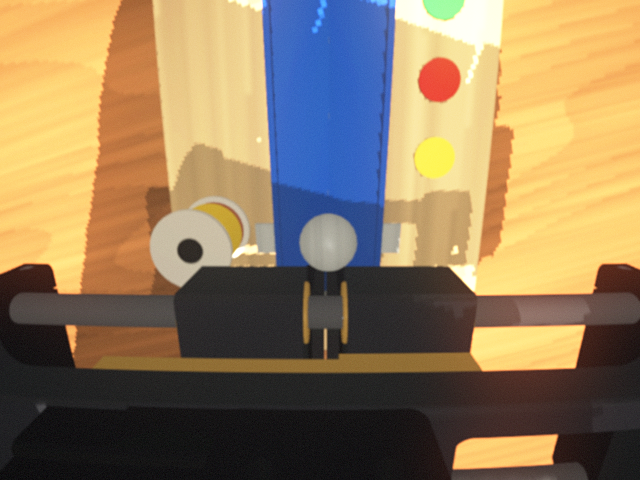

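The ball at (328,242) now sits against the fingertips, clear of the lip and centred in the gutter. I'll keep pushing along the slope.

```bash
python3 -m pendant '[[0.035,0,-0.001,0,0,0,1],[0.07,0,-0.006,0,0,0,1],[0.105,0.001,-0.011,0,0,0,1],[0.14,0.001,-0.016,0,0,0,1],[0.175,0.001,-0.021,0,0,0,1],[0.21,0.002,-0.026,0,0,0,1],[0.245,0.002,-0.031,0,0,0,1],[0.28,0.002,-0.036,0,0,0,1]]' && python3 -m pendant '[[0.035,0,-0.005,0,0,0,1],[0.07,0,-0.01,0,0,0,1],[0.105,0,-0.015,0,0,0,1],[0.14,0,-0.02,0,0,0,1],[0.175,0,-0.025,0,0,0,1],[0.21,0,-0.03,0,0,0,1],[0.245,0,-0.035,0,0,0,1],[0.28,0,-0.04,0,0,0,1]]'
python3 - <<'E'
from h import *
s=readout.read_state();W=np.eye(4);W[:3,:3]=s["tcp_rot"];W[:3,3]=s["position"]
p,d=capture("wrist");cv2.imwrite("pics/w4.png",p[:,:,::-1]);c=calibration("wrist");T=W@np.array(c["mount"])
for t in ("ball","gate_tip"):
  for r in look_for(t,"wrist")[:2]:
    e=r["extent"];u,v=(e[0]+e[2])/2,(e[1]+e[3])/2;print(t,round(r["conf"],2),np.round(e),onz(c,T,u,v,.063).round(4))
print(s["position"],s["force"])
E
```

```text
time_s: 4.9
position: [0.5459, -0.1828, 0.1213]
tcp_rot: [[0.968, -0.252, 0.0], [-0.252, -0.968, 0.0], [0.0, -0.0, -1.0]]
force: [0.0, -0.4, 0.2]
opening: 0.005
grasp_force: 0.2
time_s: 5.7
position: [0.6, -0.1969, 0.1293]
tcp_rot: [[0.968, -0.252, -0.0], [-0.252, -0.968, 0.0], [-0.0, -0.0, -1.0]]
force: [-1.4, -0.8, 0.1]
opening: 0.005
grasp_force: 0.5
ball 0.91 [302. 222. 356. 274.] [ 0.6202 -0.2041  0.063 ]
ball 0.16 [236.   1. 417. 337.] [ 0.6559 -0.2122  0.063 ]
[ 0.59998377 -0.19691763  0.12930371] [-1.4455358  -0.84286812  0.14739187]
```

View pics/w4.png

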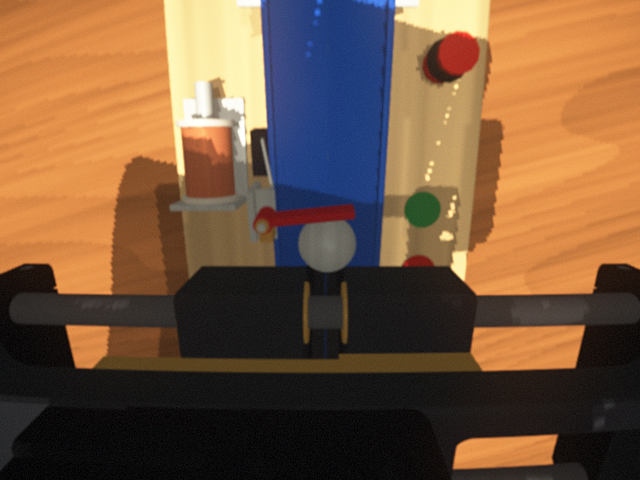

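The ball at (327,243) is just touching the gate blade, with the pin at (263,222) and the tip at (354,212). The gate is starting to swing. I'll carry on through it.

```bash
python3 -m pendant '[[0.035,0,-0.005,0,0,0,1],[0.07,0,-0.01,0,0,0,1],[0.105,0,-0.015,0,0,0,1],[0.14,0,-0.02,0,0,0,1],[0.175,0,-0.025,0,0,0,1],[0.21,0,-0.03,0,0,0,1],[0.245,0,-0.035,0,0,0,1],[0.28,0,-0.04,0,0,0,1]]' && python3 -m pendant '[[0.035,0,-0.005,0,0,0,1],[0.07,0,-0.01,0,0,0,1],[0.105,0,-0.015,0,0,0,1],[0.14,0,-0.02,0,0,0,1],[0.165,0,-0.024,0,0,0,1],[0.185,0,-0.027,0,0,0,1],[0.2,0,-0.029,0,0,0,1],[0.2,0,-0.029,0,0,0,1]]'
python3 - <<'E'
from h import *
s=readout.read_state();W=np.eye(4);W[:3,:3]=s["tcp_rot"];W[:3,3]=s["position"]
p,d=capture("wrist");c=calibration("wrist");T=W@np.array(c["mount"])
q,d2=capture("scene")
cv2.imwrite("pics/w5.png",np.hstack([cv2.resize(p[:,120:520],(400,480)),cv2.resize(q[255:420,205:342],(400,480))])[:,:,::-1])
for r in look_for("ball","wrist")[:2]:
    e=r["extent"];u,v=(e[0]+e[2])/2,(e[1]+e[3])/2;print(round(r["conf"],2),np.round(e),onz(c,T,u,v,.077).round(4))
print(s["position"],s["force"])
E
```

```text
time_s: 6.65
position: [0.6546, -0.211, 0.1373]
tcp_rot: [[0.968, -0.252, 0.001], [-0.252, -0.968, -0.0], [0.001, -0.0, -1.0]]
force: [-1.0, -0.8, 0.6]
opening: 0.002
grasp_force: 0.3
time_s: 7.45
position: [0.6929, -0.2211, 0.1431]
tcp_rot: [[0.968, -0.252, 0.001], [-0.252, -0.968, -0.0], [0.001, 0.0, -1.0]]
force: [-0.4, -0.8, 1.1]
opening: 0.007
grasp_force: 0.0
0.56 [300. 214. 358. 272.] [ 0.7156 -0.229   0.077 ]
[ 0.69293472 -0.2210694   0.14312839] [-0.40871881 -0.80176928  1.0640959 ]
```

View pics/w5.png

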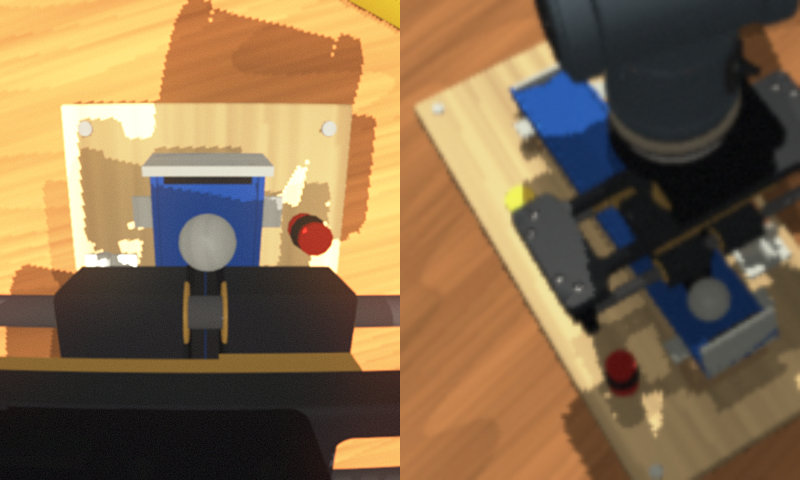

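The ball at (327,243) of the wrist view is about 86 mm past the gate line, and the fingertips' rear is about 50 mm past it, beyond the blade's sweep, so the gate has room to shut behind them. The blade itself is hidden. I'll lift straight up and let the ball roll back.

```bash
python3 -m pendant '[[0,0,-0.2,0,0,0,1],[0,0,-0.45,0,0,0,1],[0,0,-0.7,0,0,0,1],[-0.2,0,-0.7,0,0,0,1],[-0.45,0,-0.7,0,0,0,1],[-0.7,0,-0.7,0,0,0,1],[-0.9,0,-0.7,0,0,0,1],[-0.9,0,-0.7,0,0,0,1]]' && python3 -m pendant '[[0,0.5,0,0,0,0,1],[0,0.5,0,0,0,0,1],[0,0.5,0,0,0,0,1],[0,0.5,0,0,0,0,1],[0,0.5,0,0,0,0,1],[0,0.5,0,0,0,0,1],[0,0.5,0,0,0,0,1],[0,0.5,0,0,0,0,1]]'
python3 - <<'E'
from h import *
p,d=capture("top");q,d2=capture("scene")
cv2.imwrite("pics/f.png",np.hstack([cv2.resize(p[150:305,350:479],(400,480)),cv2.resize(q[255:420,205:342],(400,480))])[:,:,::-1])
for n in ("top","scene"):
  c=calibration(n);T=np.array(c["T"])
  for r in look_for("ball",n)[:2]:
    e=r["extent"];u,v=(e[0]+e[2])/2,(e[1]+e[3])/2;w=onz(c,T,u,v,.067);print(n,round(r["conf"],2),np.round(e),w.round(4),"s",(w[:2]-[.492,-.17])@[.968,-.249]/.99+.0125)
E
```

```text
time_s: 8.4
position: [0.5116, -0.1723, 0.2823]
tcp_rot: [[0.968, -0.252, -0.009], [-0.252, -0.968, 0.005], [-0.01, -0.002, -1.0]]
force: [-0.5, 0.4, -0.2]
opening: 0.004
grasp_force: 0.0
time_s: 9.2
position: [0.4934, -0.2716, 0.2831]
tcp_rot: [[0.968, -0.25, -0.0], [-0.25, -0.968, 0.0], [-0.0, -0.0, -1.0]]
force: [-0.5, -0.2, 0.7]
opening: 0.003
grasp_force: 0.0
top 0.45 [378. 250. 397. 260.] [ 0.5244 -0.1164  0.067 ] s 0.030677206521556543
top 0.45 [254. 196. 313. 242.] [0.6272 0.1705 0.067 ] s 0.05907622360781582
scene 0.42 [286. 328. 296. 341.] [ 0.6497 -0.2116  0.067 ] s 0.1771043748130813
```

View pics/f.png

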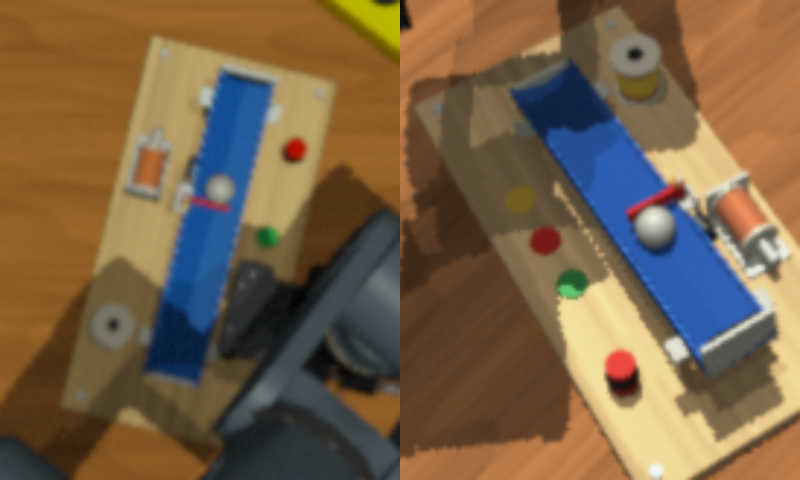

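Both views show the gate shut and the ball resting on its uphill side, about 17 mm past the gate line. The coil and post look undisturbed. I'll let it settle briefly, then hand in.

```bash
python3 -m pendant '[[0,0,0,0,0,0,1],[0,0,0,0,0,0,1],[0,0,0,0,0,0,1],[0,0,0,0,0,0,1],[0,0,0,0,0,0,1],[0,0,0,0,0,0,1],[0,0,0,0,0,0,1],[0,0,0,0,0,0,1]]' | head -1
python3 - <<'E'
from h import *
capture("scene");print(look_for("ball","scene")[:1])
print(bot.hand_in())
E
```

```text
time_s: 10.2
[{'extent': [284.5, 327.0, 295.4, 337.7], 'conf': 0.66}]
the job is handed in; nothing more can be done
None
```

I pushed the ball up through the gate with closed fingertips; the gate shut behind it, and after I lifted the hand clear the ball rolled back and came to rest against the closed gate, so I handed the job in at about 10 s.

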